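# Push a packing block through the go-gauge

## Task

Check the reddish wooden packing block in the go-gauge: with the fingertips, push it along the bench lengthwise through the narrow gap between the two steel jaws until the whole block lies past the jaws, in the green bay. Only push it: keep it flat on the bench the whole time, without lifting or tipping it, and without squeezing or ramming it hard. Leave all the other things on the bench where they are.

Things in the scene. Friction and masses are not known exactly. Their poses are not given: they have to be found in the camera images.
- packing_block: Reddish-brown wooden packing block, loose, 40 to 75 g, 45 mm (own x) by 75 mm (own y, its length) by 22 mm high. Origin at the centre of its underside, z up. It starts on the entry side, 55 to 68 mm to one side or the other of the gauge's centre line, its length within about 0.3 rad of the gauge's x axis (either end may lead).
- gauge: Go-gauge fixed to the bench. Origin on the bench midway between the two steel jaws; x axis = direction of pushing (entry side -x, bay +x), z up. Jaws: round noses of 12 mm radius centred at x = 0, y = +/-37 mm, so the gap is 50 mm wide; 24 mm deep (x = -12 to +12 mm), out to y = +/-66 mm, 30 mm high (bolt heads 37 mm). Entry side clear for 150 mm but for the block and an end cap.
- bay (a point): Centre of the gauge's bay, on its flat green floor (level with the bench, no step): 65 mm along the gauge's x from its origin. The bay is 84 mm wide, closed by blue rails 16 mm high at the sides and an end bar at gauge x = 117 mm. The block is wholly past the jaws when its centre is at gauge x = 50 mm or more, and meets the end bar at x = 79 mm.
- end_cap: Black square plastic end cap, 30 x 30 mm, 19 mm high, loose, on the entry side, 55 to 68 mm from the gauge's centre line on the other side from the block; to be left alone. Origin at the centre of its underside.
- hex_bolt: Steel hexagon bolt standing on its head on the far side of the gauge from the robot, 61 mm high, 19 mm across, loose and easily knocked over; to be left standing. Origin at the centre of its underside.
Mind the look-alikes: they are no part of the job. There is more than one size of the packing_block; the job needs the largest.

How it is judged:
By the outcome, as a careful person would: the job done as asked, in the order asked, and still so for the second after the job is handed in, with the robot touching nothing.
It also fails if it takes over 58 s, if anything falls off the work surface, if the arm or the gripper's body presses on something with over 40 N, if the wrist force passes 120 N, or if a joint passes its speed limit or range.

## Robot

A 6-joint arm with a two-finger parallel gripper is mounted at the origin on a cart in front of the work surface, level with it; the furniture and walls round the work are solid. World frame = base frame: x ahead of the robot, y to its left, z up, the work surface at z = 0. Lengths are in m, angles in rad, forces in N, time in s.
With the tool pointing down it reaches from about 0.275 to 0.75 m from the base axis. Payload 10.2 kg.
Tool frame: the origin (TCP) lies between the finger pads; the fingertips stand r.finger_overhang ahead of it and the grasp point (between the pads) lies 5 mm behind it (r.finger_overhang is the distance from the TCP to the fingertips, in m); z points along the fingers, y is the direction in which the jaws open and shut (so a half turn about z gives the same grasp; the last joint's range is limited). The gripper opens to 88 mm and grips with 3 to 60 N. Pads are 18 mm wide; open, the fingers measure 123 mm over their backs; the gripper's body (75 mm by 187 mm) begins 45 mm behind the grasp point.
Start: joints at [1.107, 0.313, 1.498, -0, 1.331, -0.223], TCP at [0.125, 0.51, 0.253] pointing down, gripper open.
Joint ranges: [-2.94, 2.94], [-0.97, 2.17], [0.19, 2.56], [-1.23, 4.37], [0.02, 3.11], [-2.88, 2.88]. Speed limits (rad/s): [2.39, 2.39, 3.01, 3.14, 3.14, 3.14].

## Interface

Orientations are given as a rotation vector (axis times angle).
In Python, from bench import observe, vision, sign_off, r gives the robot as it stands.
- The arm moves only by the tool send_rows, never from a script. Its arguments are lists of equal length, an entry for each row: "delta_rot": the turn, a rotation vector about the tool's x, y, z in degrees, a list of three; "offset": the shift along the tool's x, y, z in mm, a list of three; "hand": the finger opening in mm, from 0 to 88.1. A call has 1 to 5 rows; each row shifts and turns the commanded pose from where the row before left it, along the tool's axes as they then stand; what a row does not reach is not made up. A row lasts 1/8 s, in which the tool goes at most 62.5 mm and 10.7 degrees, less where a joint would pass 70% of its speed; a pose out of reach is approached as far as the arm can. A call is refused whole if a number of a shift passes 62.5 or a number of a turn 10.7, either way. A call with a gripper value outside its range is refused whole. The fingers move at their own pace and stop on an object; "grip_force" is the grip in N (left out, the last holds). Time passes only in rows, so rows that do not move let the fingers close. It gives the time, the measured TCP pose, the force and the opening at its end, in the units of the state.
- observe(): the state, without advancing time (a new reading comes with each control period).
- vision.capture(name): name is "scene" or "top" or "wrist"; returns the picture (400x640x3 uint8, blue, green, red); there is no depth.
- vision.get_calibration(name): a dict with "camera_matrix" (3x3 intrinsics, pixels), "dist_coeffs" ([k1, k2, p1, p2, k3] as OpenCV has them; the pictures are not rectified), "R" (3x3) and "t" (3): a world point X has camera coordinates R X + t; the wrist camera has in their place "T_tool_cam" (4x4, takes a point from camera to tool coordinates, whose origin is the TCP and whose axes are the flange's). Camera axes: x right, y down, z forward; pixel columns grow to the right and rows downward; lengths in m; the calibration is good to about 2 mm. A picture is of the moment at which its call begins: read the wrist's pose just before it. get_calibration takes no time and is no camera call.
- sign_off(): hands the job in, once; it reports no verdict.
Trained networks look in the newest picture that a camera, given by its name, has taken for a name from the list of things; names that differ only in an ending like _2 or _b are one class to them, and where a whole thing is asked for, a point or a joint stands for the part that bears it (a point fixed in the world has none). Each returns a list of dicts, best first, with "confidence" (0 to 1); they miss things now and then, are a little off and sometimes report something else, mostly with a low value. They report only what shows in the picture. A call takes as long as a camera call. They do not tell look-alikes from the thing itself.
- vision.boxes_of(camera, query): "xyz" ([x, y, z] in m, in world coordinates, good to about 4 mm: the middle of the surface that is visible of it).
- vision.cut_out(camera, query): "region" (400x640 bool, what is visible of it).
The state is a dict: "t": time; "joints": joint angles; "qvel": joint speeds; "tau": joint torques, N m; "position": TCP position; "eef_rot": TCP orientation; "force": force on the tool from outside, world axes, zero at the start; "torque": the same for the moment, N m; "gripper_width": finger opening in m.
Only numpy, scipy, OpenCV 4.12 (cv2) and the standard library are available. Lean on these libraries where they do the work, as an engineer would, in place of code of your own. Each camera call takes 0.05 s, during which the arm holds its last target.

## Working session

There is one attempt and no reset: what is moved stays moved. The work goes in short steps, Python scripts to look and compute and a tool call to move; the robot and the scene stay as the last step left them, time stands still between calls to the robot, and variables do not carry over. Pictures are saved under pics/ and viewed, and the job is handed in when it is done.

Besides the shell and the picture viewer there is one more tool, called after "Call:" in YAML: its name, and indented under it one key for each argument. send_rows: Moves the arm, as the interface text tells. Its arguments: {"type":"object","properties":{"delta_rot":{"type":"array","items":{"type":"array","items":{"type":"number"}}},"offset":{"type":"array","items":{"type":"array","items":{"type":"number"}}},"hand":{"type":"array","items":{"type":"number"}},"grip_force":{"type":"number"}},"required":["delta_rot","offset","hand"]}

```bash
ls; mkdir -p pics; python3 - <<'E'
from bench import observe, vision, r
import cv2
print(observe()); print(r.finger_overhang)
for n in ("scene","top","wrist"):
    cv2.imwrite(f"pics/{n}0.png", vision.capture(n))
    if n!="wrist":
        for q in ("packing_block","gauge","end_cap","hex_bolt"):
            print(n,q,[(d['confidence'],d['xyz']) for d in vision.boxes_of(n,q)])
    c=vision.get_calibration(n); print(c)
E
```

```text
pics
{'t': 0.0, 'joints': array([ 1.10659383e+00,  3.13445899e-01,  1.49845176e+00, -4.79561345e-06,
        1.33099179e+00, -2.23405707e-01]), 'qvel': array([ 0.00034331,  0.00179244,  0.00011182, -0.00158447,  0.0010877 ,
       -0.00138563]), 'tau': array([-1.74867168e-04, -4.02225208e+01, -2.52265888e+01,  6.93986448e-02,
        3.53945349e-02, -9.89763612e-05]), 'position': array([0.12510866, 0.50963462, 0.25215763]), 'eef_rot': array([-3.77275734e-01, -3.11842028e+00,  1.92000027e-03]), 'force': array([-0.67142481,  0.68303057,  0.02755822]), 'torque': array([0.00699797, 0.00491566, 0.02971967]), 'gripper_width': 0.08799727396548694}
0.014
scene packing_block [(0.93, [0.6661, -0.1584, 0.0167]), (0.69, [0.6823, -0.2667, 0.0188]), (0.63, [0.4604, -0.2038, 0.0215])]
scene gauge [(0.8, [0.5714, -0.3455, 0.0086])]
scene end_cap [(0.62, [0.5758, -0.1799, 0.0111])]
scene hex_bolt [(0.5, [0.6898, -0.3477, 0.0265])]
{'camera_matrix': array([[448.79545024,   0.        , 322.07350735],
       [  0.        , 448.79545024, 199.30895187],
       [  0.        ,   0.        ,   1.        ]]),
[... 898 characters left out ...]
  0.00204467, -0.99368662]]), 't': array([-0.25166282,  0.58527548,  0.84429838])}
{'camera_matrix': array([[311.75690481,   0.        , 321.66366054],
       [  0.        , 311.75690481, 201.27891357],
       [  0.        ,   0.        ,   1.        ]]), 'dist_coeffs': array([-0.01183597,  0.        ,  0.        ,  0.        ,  0.        ]), 'T_tool_cam': array([[-1.55043929e-03, -9.53890627e-01, -3.00150410e-01,
         7.77604294e-02],
       [ 9.99998775e-01, -1.54406158e-03, -2.58442162e-04,
         2.21249777e-04],
       [-2.16925161e-04, -3.00150442e-01,  9.53891852e-01,
        -1.32643268e-01],
       [ 0.00000000e+00,  0.00000000e+00,  0.00000000e+00,
         1.00000000e+00]])}
```

View pics/top0.png

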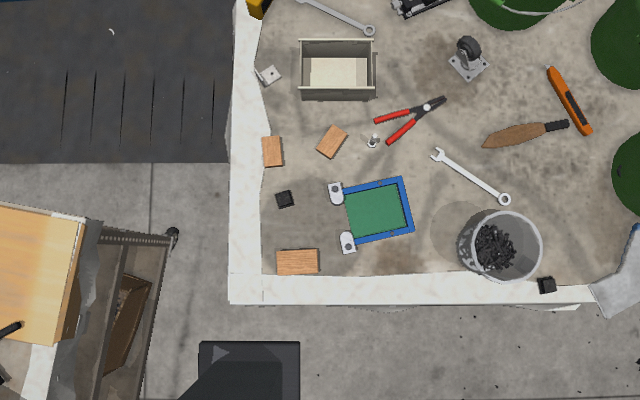

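View pics/scene0.png

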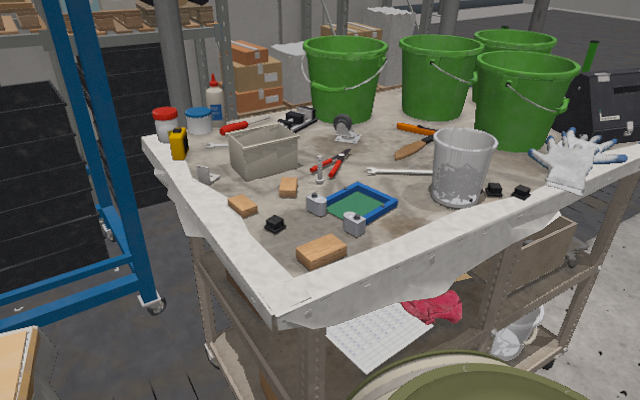

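The top view shows the largest block at px (298,262). The jaws are at (336,193) and (348,243) with the green bay to their right, the cap is at (284,199), and the bolt at (373,141). Next I'll move the wrist camera over the area for a closer look.

```bash
cat > h.py <<'E'
import numpy as np, cv2
from scipy.spatial.transform import Rotation as Rn
from bench import observe, vision, r
def pose():
    s=observe(); return np.array(s['position']), Rn.from_rotvec(s['eef_rot']).as_matrix(), s
def campose(n,pr=None):
    c=vision.get_calibration(n); K=c['camera_matrix'];D=c['dist_coeffs']
    if n=='wrist':
        p,R=pr; T=c['T_tool_cam']; Rw=R@T[:3,:3]; o=R@T[:3,3]+p
        return K,D,Rw.T,-Rw.T@o
    return K,D,c['R'],c['t']
def px2w(n,uv,z,pr=None):
    K,D,R,t=campose(n,pr); uv=np.array(uv,float).reshape(-1,1,2)
    xy=cv2.undistortPoints(uv,K,D).reshape(-1,2)
    d=np.c_[xy,np.ones(len(xy))]@R; o=-R.T@t
    s=(z-o[2])/d[:,2]; return o+d*s[:,None]
def w2px(n,X,pr=None):
    K,D,R,t=campose(n,pr); return cv2.projectPoints(np.array(X,float).reshape(-1,3),cv2.Rodrigues(R)[0],t,K,D)[0].reshape(-1,2)
def delta(target):
    p,R,_=pose(); return R.T@(np.array(target)-p)*1000
E
python3 - <<'E'
from h import *
p,R,_=pose(); print(R.round(3)); print(delta([.43,-.20,.27]).round(1))
c=px2w('top',[[277,250],[319,249],[319,273],[278,275]],.022);print(c)
E
```

```text
[[-0.971  0.239  0.   ]
 [ 0.239  0.971 -0.   ]
 [-0.    -0.    -1.   ]]
[-465.3 -616.7  -17.3]
[[ 0.49185681 -0.17277945  0.022     ]
 [ 0.49383079 -0.24960084  0.022     ]
 [ 0.45031361 -0.24966517  0.022     ]
 [ 0.44652407 -0.17503935  0.022     ]]
```

```bash
python3 - <<'E'
import cv2
a=cv2.imread('pics/top0.png')[120:310,225:445]; cv2.imwrite('pics/topz.png',cv2.resize(a,None,fx=3.6,fy=3.1,interpolation=2))
a=cv2.imread('pics/scene0.png')[170:310,190:430]; cv2.imwrite('pics/scz.png',cv2.resize(a,None,fx=3.3,fy=3.3,interpolation=2))
E
```

```text
(no output)
```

View pics/scz.png

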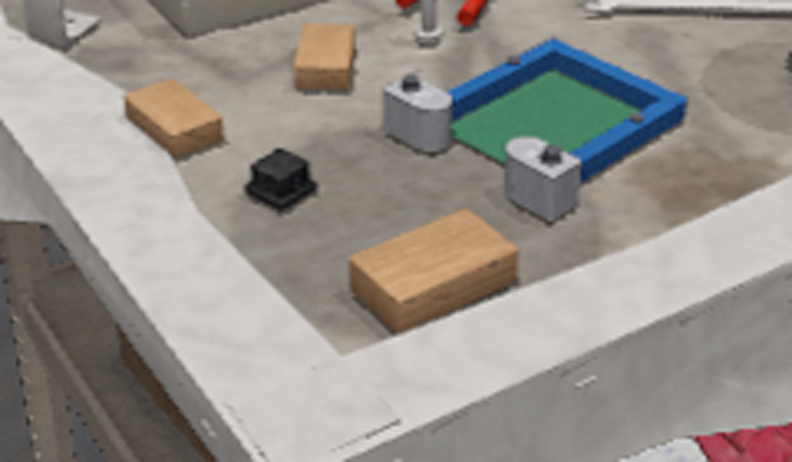

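Call:
send_rows:
  delta_rot:
    - [0,0,0]
    - [0,0,0]
    - [0,0,0]
    - [0,0,0]
    - [0,0,0]
  offset:
    - [-36,-47.5,0]
    - [-36,-47.5,0]
    - [-36,-47.5,0]
    - [-36,-47.5,0]
    - [-36,-47.5,0]
  hand: [88,88,88,88,88]

```text
t: 1.18
position: [0.2437, 0.2346, 0.2529]
eef_rot: [0.376, 3.118, 0.001]
force: [0.7, -0.4, 0.0]
gripper_width: 0.0881
```

Call:
send_rows:
  delta_rot:
    - [0,0,0]
    - [0,0,0]
    - [0,0,0]
    - [0,0,0]
    - [0,0,0]
  offset:
    - [-36,-47.5,0]
    - [-36,-47.5,0]
    - [-36,-47.5,0]
    - [-36,-47.5,0]
    - [-36,-47.5,0]
  hand: [88,88,88,88,88]

```text
t: 1.8
position: [0.3619, -0.0394, 0.253]
eef_rot: [0.378, 3.118, -0.0]
force: [1.3, 1.1, -0.1]
gripper_width: 0.0882
```

Call:
send_rows:
  delta_rot:
    - [0,0,0]
    - [0,0,0]
    - [0,0,0]
    - [0,0,0]
    - [0,0,0]
  offset:
    - [-36,-47.5,0]
    - [-36,-47.5,0]
    - [-30,-45,0]
    - [0,0,0]
    - [0,0,0]
  hand: [88,88,88,88,88]

```text
t: 2.42
position: [0.4269, -0.197, 0.2526]
eef_rot: [-0.377, -3.118, -0.001]
force: [-0.2, 0.5, -0.2]
gripper_width: 0.0877
```

```bash
python3 - <<'E'
from h import *
p,R,s=pose(); print(p,R.round(3),s['t'],s['force'],s['joints'].round(2))
np.savez('w1.npz',p=p,R=R)
cv2.imwrite('pics/w1.png',vision.capture('wrist'))
for q in ("packing_block","gauge","end_cap","hex_bolt"):
    print(q,[(d['confidence'],d['xyz']) for d in vision.boxes_of('wrist',q)])
E
```

```text
[ 0.42694079 -0.196973    0.25259231] [[-0.971  0.238 -0.   ]
 [ 0.238  0.971  0.001]
 [ 0.001  0.    -1.   ]] 2.425 [-0.15850612  0.46338363 -0.24114081] [-0.68  0.19  1.65  0.    1.3  -2.01]
packing_block [(0.65, [0.4649, -0.2097, 0.0213]), (0.57, [0.6929, -0.2759, 0.0196]), (0.52, [0.7, -0.1622, 0.0174])]
gauge []
end_cap [(0.82, [0.5786, -0.1834, 0.0198]), (0.39, [0.5644, -0.3132, 0.003])]
hex_bolt [(0.82, [0.6903, -0.3504, 0.0202])]
```

View pics/w1.png

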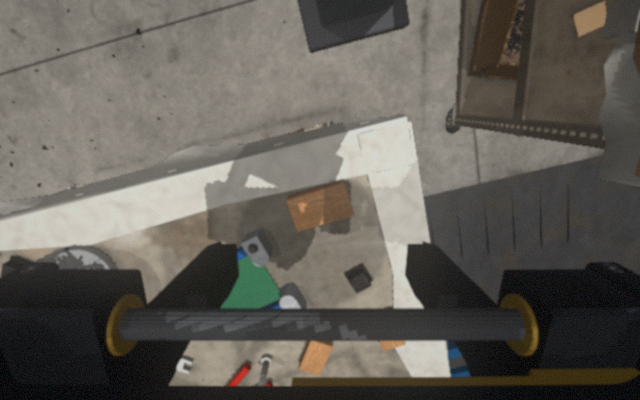

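```bash
cat > seg.py <<'E'
from h import *
def plane(n,img,z,pr=None,x0=.40,y0=-.42,w=.34,hh=.32,s=2000):
    # rectified map: rows = x, cols = -y ; s px per m
    nx,ny=int(w*s),int(hh*s)
    X,Y=np.meshgrid(x0+np.arange(nx)/s, y0+np.arange(ny)/s, indexing='ij')
    uv=w2px(n,np.c_[X.ravel(),Y.ravel(),np.full(X.size,z)],pr).astype(np.float32).reshape(nx,ny,2)
    m=cv2.remap(img,uv[...,0],uv[...,1],cv2.INTER_CUBIC)
    return m[::-1,::-1]  # up=+x, right=-y
def tow(c,x0=.40,y0=-.42,w=.34,hh=.32,s=2000):
    c=np.array(c,float).reshape(-1,2); return np.c_[x0+w-(c[:,1]+.5)/s, y0+hh-(c[:,0]+.5)/s]
E
python3 - <<'E'
from seg import *
img=cv2.imread('pics/top0.png')
print('cam',-campose('top')[2].T@campose('top')[3])
g=plane('top',img,0.0); cv2.imwrite('pics/g0.png',g)
hsv=cv2.cvtColor(g,cv2.COLOR_BGR2HSV)
for nm,lo,hi,z in (('green',(55,60,40),(90,255,255),0),('blue',(100,110,40),(125,255,255),.016),('block',(5,80,90),(18,255,255),.022)):
    gg=plane('top',img,z); h=cv2.cvtColor(gg,cv2.COLOR_BGR2HSV)
    m=cv2.inRange(h,lo,hi); m=cv2.morphologyEx(m,cv2.MORPH_OPEN,np.ones((7,7)))
    for c in cv2.findContours(m,0,2)[0]:
        if cv2.contourArea(c)<1500: continue
        b=cv2.boxPoints(cv2.minAreaRect(c)); W=tow(b); print(nm,W.mean(0).round(4),(np.linalg.norm(np.diff(W,axis=0),axis=1)*1e3).round(1)[:2],W.round(4).tolist())
E
```

```text
cam [ 0.4872069  -0.25274411  0.90414113]
green [ 0.5666 -0.3534] [104.2  84.4] [[0.5961, -0.2932], [0.6193, -0.3948], [0.5371, -0.4137], [0.5139, -0.3121]]
blue [ 0.5157 -0.3474] [69.2 11.9] [[0.5138, -0.3123], [0.5293, -0.3798], [0.5177, -0.3825], [0.5022, -0.315]]
blue [ 0.6088 -0.3282] [72.5 12.9] [[0.607, -0.2914], [0.6232, -0.3621], [0.6106, -0.365], [0.5944, -0.2943]]
blue [ 0.5758 -0.3955] [ 41.5 107.6] [[0.6231, -0.3625], [0.633, -0.4028], [0.5285, -0.4285], [0.5186, -0.3882]]
block [ 0.4713 -0.2089] [75.4 45. ] [[0.4917, -0.17], [0.4958, -0.2453], [0.4509, -0.2478], [0.4467, -0.1725]]
block [ 0.6772 -0.1605] [34.6 57.6] [[0.7039, -0.1401], [0.7077, -0.1745], [0.6504, -0.1809], [0.6466, -0.1465]]
block [ 0.6958 -0.2723] [57.8 35.5] [[0.6816, -0.2415], [0.7297, -0.2736], [0.71, -0.3031], [0.6619, -0.271]]
```

View pics/g0.png

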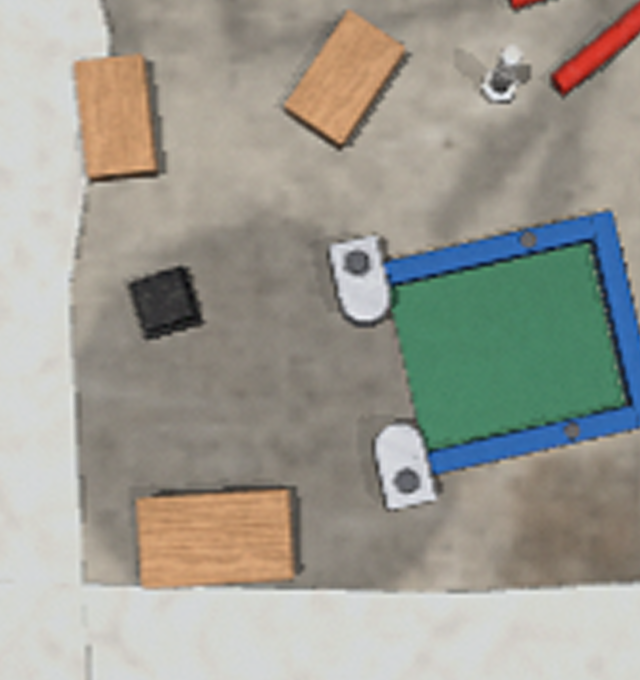

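Call:
send_rows:
  delta_rot:
    - [0,0,-8.9]
    - [0,0,-8.9]
    - [0,0,-8.9]
    - [0,0,0]
  offset:
    - [0,0,20]
    - [0,0,30]
    - [0,0,30]
    - [0,0,0]
  hand: [40,40,40,40]

```text
t: 3.18
position: [0.4266, -0.1967, 0.1717]
eef_rot: [0.351, -3.119, -0.004]
force: [-0.0, -0.7, -0.1]
gripper_width: 0.0499
```

```bash
cat > gf.py <<'E'
from seg import *
O=np.array([.5521,-.2902]); a=np.arctan2(-.975,.2227); ex=np.array([np.cos(a),np.sin(a)]); ey=np.array([-ex[1],ex[0]])
def g2w(gx,gy,z): return np.r_[O+ex*gx+ey*gy,z]
def w2g(X): d=np.asarray(X)[:2]-O; return np.array([d@ex,d@ey])
def ang(v): return np.degrees(np.arctan2(v[1],v[0])-a)
E
python3 - <<'E'
from gf import *
p,R,s=pose(); print(p,w2g(p),'tool x/y ang in gauge',ang(R[:,0]),ang(R[:,1]),R[:,2].round(4),s['joints'].round(2),s['force'])
print(delta(g2w(-.097,-.106,.022)))
E
```

```text
[ 0.42657226 -0.19668868  0.17167582] [-0.11911545 -0.10155339] tool x/y ang in gauge -90.01320596303826 179.98647083258444 [-0.0026  0.0022 -1.    ] [-0.68  0.28  1.77  0.    1.1  -2.48] [-0.04526333 -0.71322287 -0.08289865]
[  4.12796807 -22.51948476 149.62469399]
```

Call:
send_rows:
  delta_rot:
    - [0,0,0]
    - [0,0,0]
    - [0,0,0]
    - [0,0,0]
    - [0,0,0]
  offset:
    - [4,-22,30]
    - [0,0,40]
    - [0,0,35]
    - [0,0,15]
    - [0,0,0]
  hand: [40,40,40,40,40]

```text
t: 3.8
position: [0.4286, -0.2201, 0.0533]
eef_rot: [-0.351, 3.122, -0.0]
force: [-0.4, 0.8, 0.5]
gripper_width: 0.0398
```

```bash
python3 - <<'E'
from gf import *
p,R,s=pose(); print(p,w2g(p),s['force'],s['gripper_width'])
cv2.imwrite('pics/s2.png',cv2.resize(vision.capture('scene')[150:330,170:430],None,fx=3,fy=3))
cv2.imwrite('pics/w2.png',vision.capture('wrist'))
E
```

```text
[ 0.42858971 -0.2200574   0.05331542] [-0.09588422 -0.10479023] [-0.41685998  0.77935392  0.46445144] 0.039755991351942514
```

View pics/s2.png

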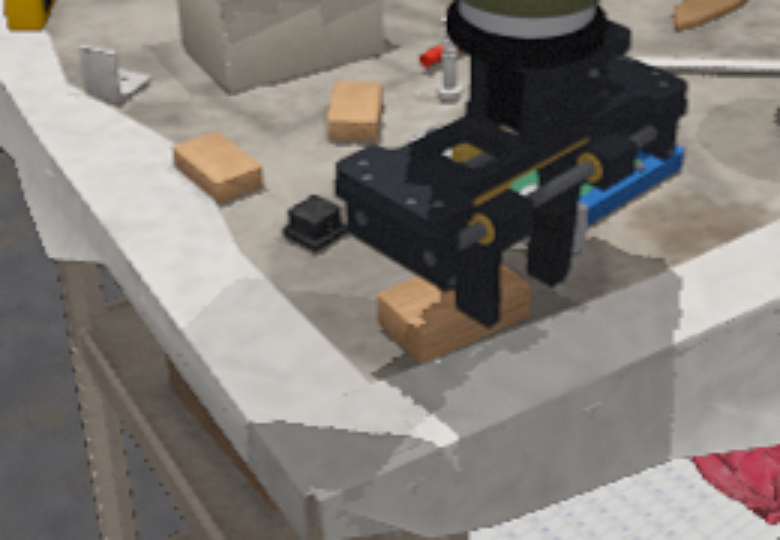

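View pics/w2.png

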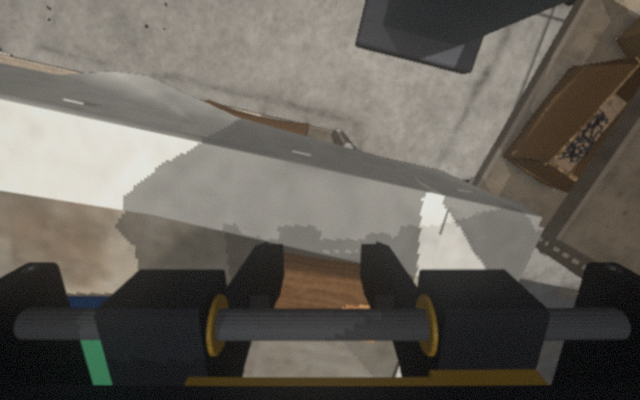

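Call:
send_rows:
  delta_rot:
    - [0,0,0]
    - [0,0,0]
    - [0,0,0]
    - [0,0,0]
  offset:
    - [2,0,12]
    - [0,0,9]
    - [0,0,8]
    - [0,0,0]
  hand: [40,40,40,40]

```text
t: 4.4
position: [0.426, -0.2202, 0.0231]
eef_rot: [0.353, -3.121, -0.002]
force: [-0.3, 0.3, 0.2]
gripper_width: 0.0398
```

Call:
send_rows:
  delta_rot:
    - [0,0,0]
    - [0,0,0]
    - [0,0,0]
    - [0,0,0]
    - [0,0,0]
  offset:
    - [-6,0,0]
    - [-5,0,0]
    - [-5,0,0]
    - [-5,0,0]
    - [-5,0,0]
  hand: [40,40,40,40,40]

```text
t: 5.03
position: [0.452, -0.2145, 0.0238]
eef_rot: [-0.353, 3.122, -0.0]
force: [-0.2, 0.3, 1.4]
gripper_width: 0.0399
```

```bash
python3 - <<'E'
from gf import *
p,R,s=pose(); print(p,w2g(p),s['force'],s['gripper_width'])
cv2.imwrite('pics/s3.png',cv2.resize(vision.capture('scene')[150:330,170:430],None,fx=3,fy=3))
cv2.imwrite('pics/g3.png',plane('top',vision.capture('top'),.022))
E
```

```text
[ 0.45197906 -0.21446226  0.02379238] [-0.09613064 -0.08074223] [-0.21099099  0.27203739  1.40546325] 0.03990510955314619
```

View pics/s3.png

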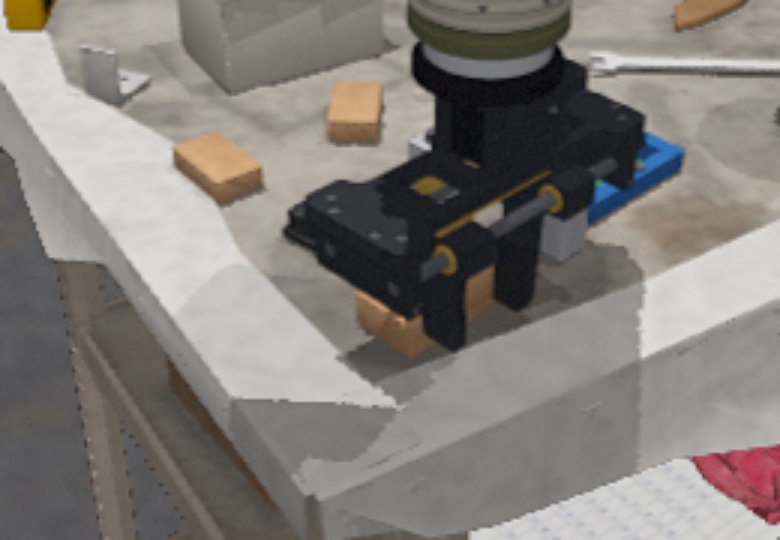

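View pics/g3.png

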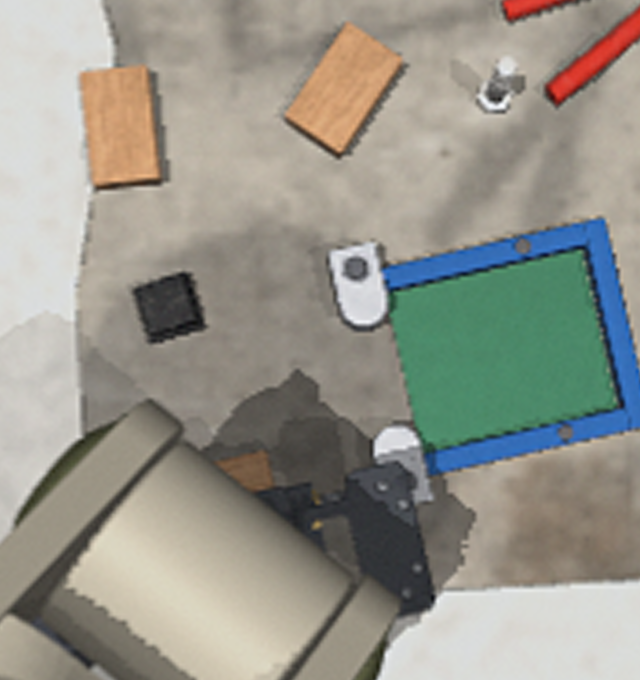

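Call:
send_rows:
  delta_rot:
    - [0,0,0]
    - [0,0,0]
    - [0,0,0]
    - [0,0,0]
    - [0,0,0]
  offset:
    - [-5,0,0]
    - [-5,0,0]
    - [-5,0,0]
    - [-5,0,0]
    - [-5,0,0]
  hand: [40,40,40,40,40]

```text
t: 5.75
position: [0.4763, -0.2089, 0.0237]
eef_rot: [0.353, -3.122, -0.0]
force: [-0.4, 0.4, 0.0]
gripper_width: 0.0402
```

Call:
send_rows:
  delta_rot:
    - [0,0,0]
    - [0,0,0]
    - [0,0,0]
    - [0,0,0]
    - [0,0,0]
  offset:
    - [-5,0,0]
    - [-5,0,0]
    - [-4,0,0]
    - [-3,0,0]
    - [0,0,0]
  hand: [40,40,40,40,40]

```text
t: 6.38
position: [0.4927, -0.2051, 0.0237]
eef_rot: [-0.353, 3.122, -0.0]
force: [0.3, -0.4, 0.7]
gripper_width: 0.0401
```

```bash
python3 - <<'E'
from gf import *
p,R,s=pose(); print(p,w2g(p),s['force'],s['gripper_width'])
cv2.imwrite('pics/s4.png',cv2.resize(vision.capture('scene')[150:330,170:430],None,fx=3,fy=3))
cv2.imwrite('pics/g4.png',plane('top',vision.capture('top'),.022))
E
```

```text
[ 0.49271271 -0.20512731  0.02372025] [-0.09616083 -0.03895263] [ 0.26272459 -0.36851407  0.66775725] 0.04012952745297218
```

View pics/g4.png

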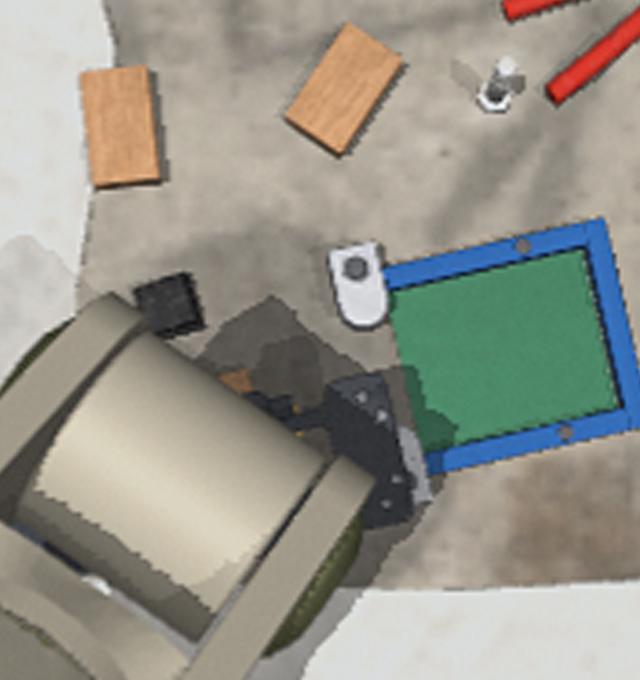

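Call:
send_rows:
  delta_rot:
    - [0,0,0]
    - [0,0,0]
    - [0,0,0]
    - [0,0,0]
    - [0,0,0]
  offset:
    - [-3,0,0]
    - [-3,0,0]
    - [0,0,0]
    - [10,0,0]
    - [30,0,0]
  hand: [40,40,40,40,40]

```text
t: 7.1
position: [0.459, -0.2128, 0.0237]
eef_rot: [-0.355, 3.121, -0.001]
force: [-0.7, -0.4, 0.0]
gripper_width: 0.04
```

Call:
send_rows:
  delta_rot:
    - [0,0,0]
    - [0,0,0]
    - [0,0,0]
    - [0,0,0]
    - [0,0,0]
  offset:
    - [40,0,-30]
    - [0,0,-50]
    - [40,60,0]
    - [0,60,0]
    - [0,60,0]
  hand: [40,40,40,40,40]

```text
t: 7.72
position: [0.3469, -0.0605, 0.1038]
eef_rot: [-0.35, 3.122, -0.0]
force: [0.9, 0.7, -0.4]
gripper_width: 0.0396
```

```bash
cat > meas.py <<'E'
from gf import *
import sys
def block(img):
    gg=plane('top',img,.022); h=cv2.cvtColor(gg,cv2.COLOR_BGR2HSV)
    m=cv2.inRange(h,(4,80,60),(18,255,255)); m=cv2.morphologyEx(m,cv2.MORPH_OPEN,np.ones((7,7)))
    for c in cv2.findContours(m,0,2)[0]:
        if cv2.contourArea(c)<1500: continue
        W=tow(cv2.boxPoints(cv2.minAreaRect(c))); e=np.diff(W,axis=0)[:2]; l=np.linalg.norm(e,axis=1); d=e[l.argmax()]
        print('blk',w2g(W.mean(0)).round(4),(l*1e3).round(1),'ang',((ang(d)+90)%180-90).round(2))
    return gg
if __name__=='__main__':
    p,R,s=pose(); print('t',s['t'],p.round(4),'g',w2g(p).round(4),'ang',ang(R[:,0]).round(1),s['force'].round(1),s['joints'].round(2))
    cv2.imwrite(f'pics/{sys.argv[1]}.png',block(vision.capture('top')))
E
python3 meas.py g5
```

```text
t 7.725 [ 0.3469 -0.0605  0.1038] g [-0.2696 -0.1489] ang -90.1 [ 0.9  0.7 -0.4] [-0.51  0.15  2.16  0.    0.83 -2.3 ]
blk [-0.1008  0.0017] [75.6 45.4] ang -0.03
blk [-0.0987  0.1503] [34.6 58.6] ang 83.39
blk [0.0141 0.1436] [59.1 35.4] ang 43.44
```

View pics/g5.png

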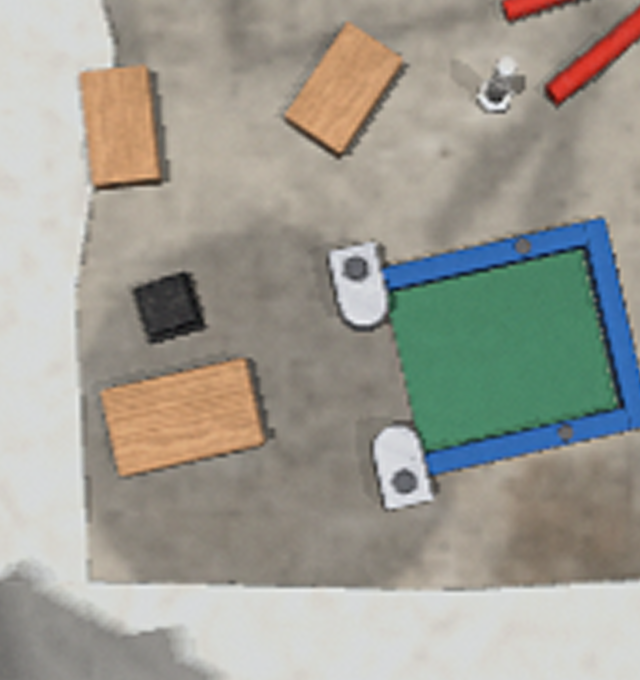

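```bash
python3 - <<'E'
from gf import *
g=plane('top',vision.capture('top'),.03)
c=g[190:540,290:480]; cv2.imwrite('pics/j.png',cv2.resize(c,None,fx=1.6,fy=1.6))
hsv=cv2.cvtColor(g,cv2.COLOR_BGR2HSV)
m=cv2.inRange(hsv,(0,0,185),(180,40,255)); m=cv2.morphologyEx(m,cv2.MORPH_OPEN,np.ones((5,5))); m=cv2.morphologyEx(m,cv2.MORPH_CLOSE,np.ones((21,21)))
for k in cv2.findContours(m,0,2)[0]:
    if not 1500<cv2.contourArea(k)<8000: continue
    W=tow(k); G=np.array([w2g(x) for x in W]); print(len(k),(G.min(0)*1e3).round(1),(G.max(0)*1e3).round(1))
E
```

```text
64 [-12.  -65.9] [ 11.1 -26.9]
77 [-11.8  25.8] [11.1 64.7]
```

View pics/j.png

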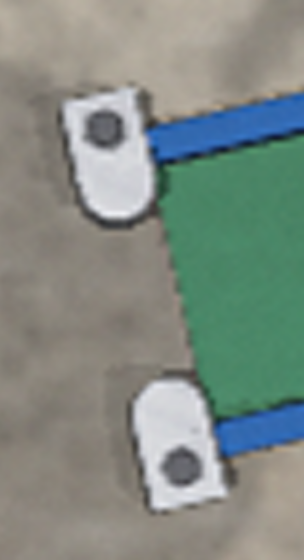

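Call:
send_rows:
  delta_rot:
    - [0,0,10]
    - [0,0,10]
    - [0,0,10]
    - [0,0,10]
    - [0,0,10]
  offset:
    - [0,0,0]
    - [0,0,0]
    - [0,0,0]
    - [0,0,0]
    - [0,0,0]
  hand: [0,0,0,0,0]
  grip_force: 5

```text
t: 8.45
position: [0.348, -0.0623, 0.1037]
eef_rot: [1.009, 2.975, -0.0]
force: [-0.2, -0.1, 0.5]
gripper_width: 0.0008
```

Call:
send_rows:
  delta_rot:
    - [0,0,10]
    - [0,0,10]
    - [0,0,10]
    - [0,0,10]
    - [0,0,0]
  offset:
    - [0,0,0]
    - [0,0,0]
    - [0,0,0]
    - [0,0,0]
    - [0,0,0]
  hand: [0,0,0,0,0]

```text
t: 9.07
position: [0.3481, -0.0622, 0.1037]
eef_rot: [1.956, 2.458, -0.0]
force: [-0.9, -0.1, 0.7]
gripper_width: 0.0003
```

```bash
python3 meas.py g6; python3 - <<'E'
from gf import *
print(observe()['gripper_width'],delta(g2w(-.164,.0015,.0225)))
E
```

```text
t 9.075 [ 0.3481 -0.0622  0.1037] g [-0.2677 -0.1481] ang 180.1 [-0.9 -0.1  0.7] [-0.51  0.15  2.16 -0.    0.83 -0.74]
blk [-0.1008  0.0017] [75.6 45.4] ang -0.03
blk [-0.0987  0.1501] [34.7 59.1] ang 83.84
blk [0.0141 0.1436] [59.1 35.5] ang 43.62
0.0009562951768918794 [-104.3063278   149.22264437   81.23922437]
```

Call:
send_rows:
  delta_rot:
    - [0,0,0]
    - [0,0,0]
    - [0,0,0]
    - [0,0,0]
    - [0,0,0]
  offset:
    - [-35,50,0]
    - [-35,50,0]
    - [-34,49,0]
    - [0,0,30]
    - [0,0,30]
  hand: [0,0,0,0,0]

```text
t: 9.75
position: [0.5169, -0.1304, 0.0426]
eef_rot: [1.953, 2.46, -0.0]
force: [0.4, 0.4, -1.3]
gripper_width: 0.0004
```

Call:
send_rows:
  delta_rot:
    - [0,0,0]
    - [0,0,0]
    - [0,0,0]
  offset:
    - [0,0,12]
    - [0,0,9]
    - [0,0,0]
  hand: [0,0,0]

```text
t: 10.12
position: [0.5168, -0.13, 0.0229]
eef_rot: [1.957, 2.458, 0.0]
force: [0.6, -0.9, 0.6]
gripper_width: 0.0006
```

```bash
python3 meas.py g7; python3 - <<'E'
from gf import *
cv2.imwrite('pics/s7.png',cv2.resize(vision.capture('scene')[150:330,170:430],None,fx=3,fy=3))
E
```

```text
t 10.125 [ 0.5168 -0.13    0.0229] g [-0.1641  0.0012] ang 180.1 [ 0.6 -0.9  0.6] [-0.47  0.62  1.7  -0.    0.82 -0.69]
blk [-0.0901  0.0017] [53.4 45.5] ang -0.19
blk [-0.0987  0.1501] [34.6 59.2] ang 83.47
blk [0.0141 0.1436] [59.1 35.5] ang 43.62
```

View pics/s7.png

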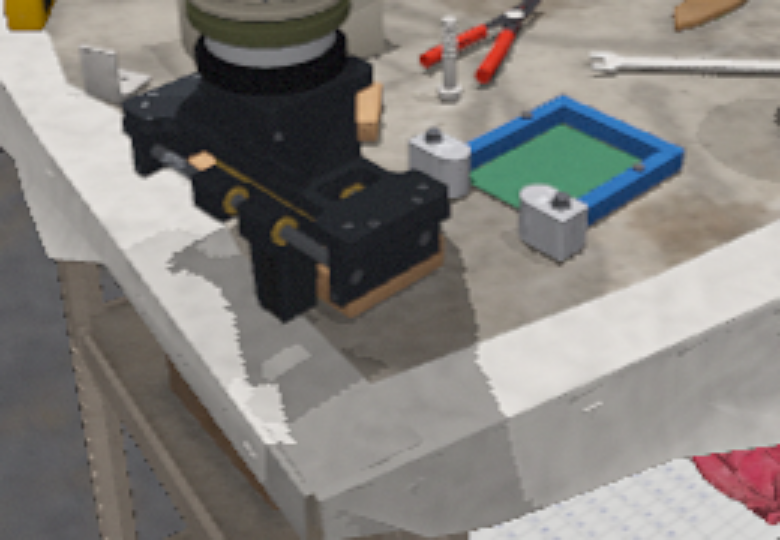

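View pics/g7.png

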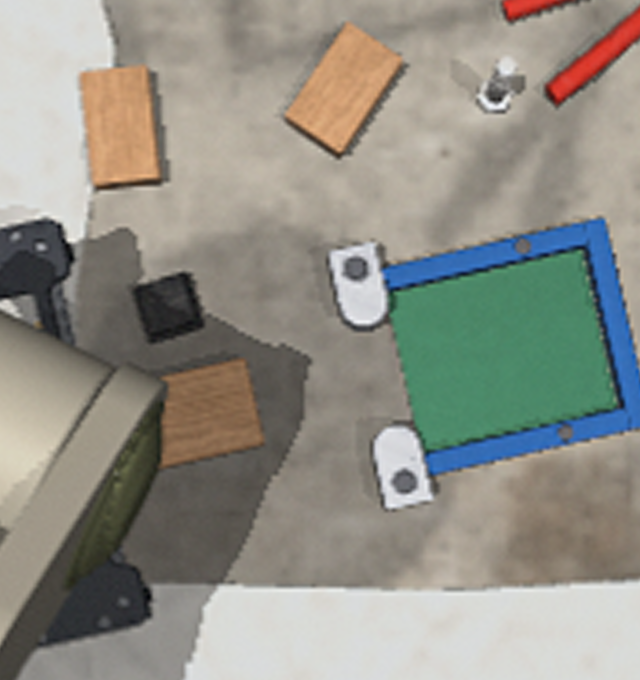

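Call:
send_rows:
  delta_rot:
    - [0,0,0]
    - [0,0,0]
    - [0,0,0]
    - [0,0,0]
    - [0,0,0]
  offset:
    - [-7,0,0]
    - [-5,0,0]
    - [-5,0,0]
    - [-5,0,0]
    - [-5,-0.4,0]
  hand: [0,0,0,0,0]

```text
t: 10.85
position: [0.5224, -0.1566, 0.0227]
eef_rot: [-1.958, -2.457, -0.0]
force: [0.2, 0.8, 1.8]
gripper_width: 0.0005
```

Call:
send_rows:
  delta_rot:
    - [0,0,0]
    - [0,0,0]
    - [0,0,0]
    - [0,0,0]
    - [0,0,0]
  offset:
    - [-5,-0.5,0]
    - [-5,-0.5,0]
    - [-5,-0.5,0]
    - [-5,-0.3,0]
    - [0,0,0]
  hand: [0,0,0,0,0]

```text
t: 11.48
position: [0.5251, -0.1766, 0.0227]
eef_rot: [1.958, 2.456, -0.0]
force: [0.1, 0.3, 0.5]
gripper_width: 0.0005
```

```bash
python3 meas.py g8
```

```text
t 11.475 [ 0.5251 -0.1766  0.0227] g [-0.1167 -0.001 ] ang 180.0 [0.1 0.3 0.5] [-0.54  0.66  1.63 -0.    0.85 -0.76]
blk [-0.0404 -0.0008] [20.5 45.7] ang 84.77
blk [-0.0987  0.15  ] [34.6 59.2] ang 83.65
blk [0.0141 0.1436] [59.1 35.4] ang 43.44
```

View pics/g8.png

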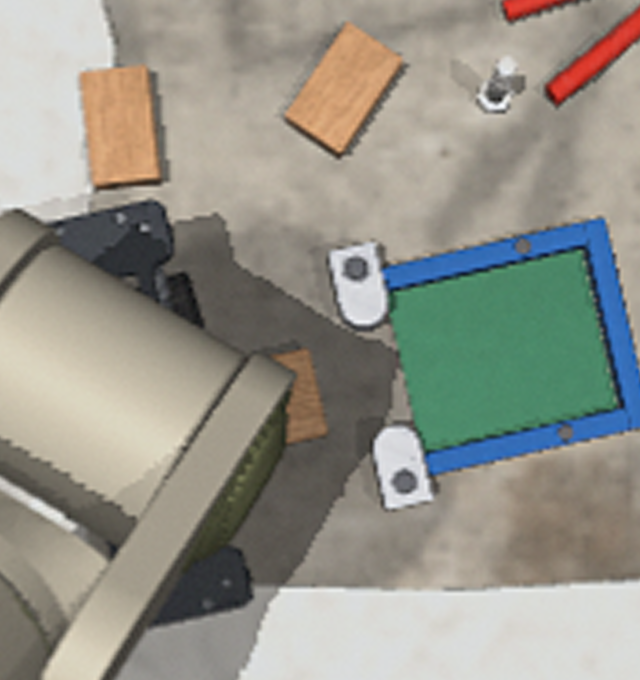

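```bash
python3 - <<'E'
import cv2
g=cv2.imread('pics/g8.png'); cv2.imwrite('pics/g8z.png',cv2.resize(g[310:470,260:440],None,fx=3.6,fy=3.6,interpolation=2))
from gf import *
h=cv2.cvtColor(g,cv2.COLOR_BGR2HSV); m=cv2.inRange(h,(4,80,60),(18,255,255)); m=cv2.morphologyEx(m,cv2.MORPH_OPEN,np.ones((5,5)))
ys,xs=np.nonzero(m[340:450,250:350]); P=np.array([w2g(w) for w in tow(np.c_[xs+250,ys+340])])*1e3
# front edge: max gx per gy bin
b=np.round(P[:,1]/1).astype(int); F=np.array([[k,P[b==k,0].max()] for k in range(-18,18)]); print('front slope deg',np.degrees(np.arctan(np.polyfit(F[:,0],F[:,1],1))),F[:,1].mean())
b=np.round(P[:,0]).astype(int)
for sg in (1,-1):
    E=np.array([[k,(sg*P[b==k,1]).max()*sg] for k in range(-46,-35) if (b==k).sum()>5]); print(sg,E.round(1).tolist())
E
```

```text
front slope deg [  0.18462776 -88.20602775] -31.92911447245701
1 [[-46.0, 21.5], [-45.0, 21.7], [-44.0, 21.5], [-43.0, 21.7], [-42.0, 21.6], [-41.0, 21.7], [-40.0, 21.6], [-39.0, 21.8], [-38.0, 21.7], [-37.0, 21.8], [-36.0, 21.7]]
-1 [[-46.0, -23.2], [-45.0, -23.0], [-44.0, -22.7], [-43.0, -22.9], [-42.0, -23.2], [-41.0, -22.9], [-40.0, -23.1], [-39.0, -22.8], [-38.0, -23.1], [-37.0, -23.2], [-36.0, -22.9]]
```

View pics/g8z.png

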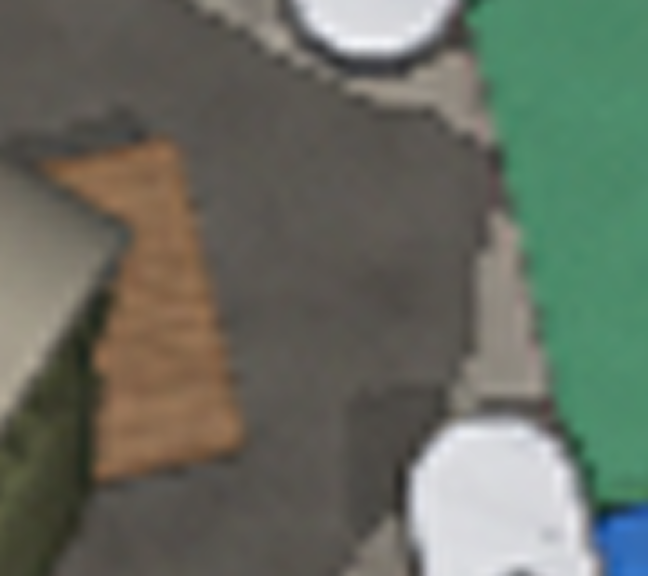

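Call:
send_rows:
  delta_rot:
    - [0,0,0]
    - [0,0,0]
    - [0,0,0]
    - [0,0,0]
    - [0,0,0]
  offset:
    - [-5,0,0]
    - [-5,0,0]
    - [-5,0,0]
    - [-5,0,0]
    - [-5,0,0]
  hand: [0,0,0,0,0]

```text
t: 12.15
position: [0.5307, -0.2009, 0.0227]
eef_rot: [1.958, 2.457, 0.0]
force: [-0.5, -0.0, -0.1]
gripper_width: 0.0004
```

Call:
send_rows:
  delta_rot:
    - [0,0,0]
    - [0,0,0]
    - [0,0,0]
    - [0,0,0]
    - [0,0,0]
  offset:
    - [-4,0,0]
    - [-4,0,0]
    - [-4,0,0]
    - [-4,0,0]
    - [-4,0,0]
  hand: [0,0,0,0,0]

```text
t: 12.78
position: [0.5351, -0.2203, 0.0227]
eef_rot: [-1.958, -2.457, 0.0]
force: [-0.6, 0.6, 0.5]
gripper_width: 0.0006
```

```bash
python3 meas.py g9; python3 - <<'E'
from gf import *
g=cv2.imread('pics/g9.png'); cv2.imwrite('pics/g9z.png',cv2.resize(g[250:500,280:460],None,fx=2.4,fy=2.4,interpolation=2))
E
```

```text
t 12.775 [ 0.5351 -0.2203  0.0227] g [-0.0719 -0.001 ] ang 180.0 [-0.6  0.6  0.5] [-0.59  0.7   1.55 -0.    0.89 -0.82]
blk [-0.0986  0.1501] [34.6 59.1] ang 83.84
blk [0.0141 0.1436] [59.1 35.4] ang 43.44
```

View pics/g9z.png

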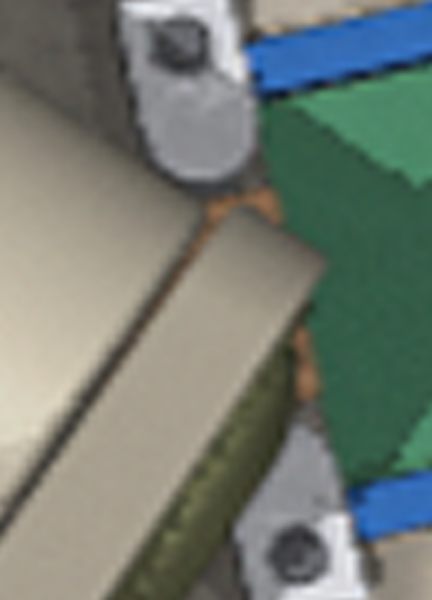

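The front of the block is in the gap at crop px (265,200)–(310,390), with no contact force, so I'll keep pushing.

Call:
send_rows:
  delta_rot:
    - [0,0,0]
    - [0,0,0]
    - [0,0,0]
    - [0,0,0]
    - [0,0,0]
  offset:
    - [-5,0,0]
    - [-5,0,0]
    - [-5,0,0]
    - [-5,0,0]
    - [-5,0,0]
  hand: [0,0,0,0,0]

```text
t: 13.45
position: [0.5407, -0.2448, 0.0227]
eef_rot: [1.958, 2.457, -0.0]
force: [-0.6, -0.1, 1.1]
gripper_width: 0.0006
```

Call:
send_rows:
  delta_rot:
    - [0,0,0]
    - [0,0,0]
    - [0,0,0]
    - [0,0,0]
    - [0,0,0]
  offset:
    - [-5,0,0]
    - [-5,0,0]
    - [-5,0,0]
    - [-5,0,0]
    - [-5,0,0]
  hand: [0,0,0,0,0]

```text
t: 14.08
position: [0.5463, -0.2691, 0.0227]
eef_rot: [1.958, 2.457, -0.0]
force: [0.8, -0.6, -0.8]
gripper_width: 0.0004
```

```bash
python3 meas.py g10; python3 - <<'E'
from gf import *
cv2.imwrite('pics/s10.png',cv2.resize(vision.capture('scene')[150:330,170:430],None,fx=3,fy=3))
E
```

```text
t 14.075 [ 0.5463 -0.2691  0.0227] g [-0.0218 -0.0009] ang 180.0 [ 0.8 -0.6 -0.8] [-0.65  0.75  1.45 -0.    0.94 -0.88]
blk [-0.0986  0.1505] [34.7 58.2] ang 83.36
blk [0.0141 0.1437] [59.1 35.5] ang 43.44
```

View pics/g10.png

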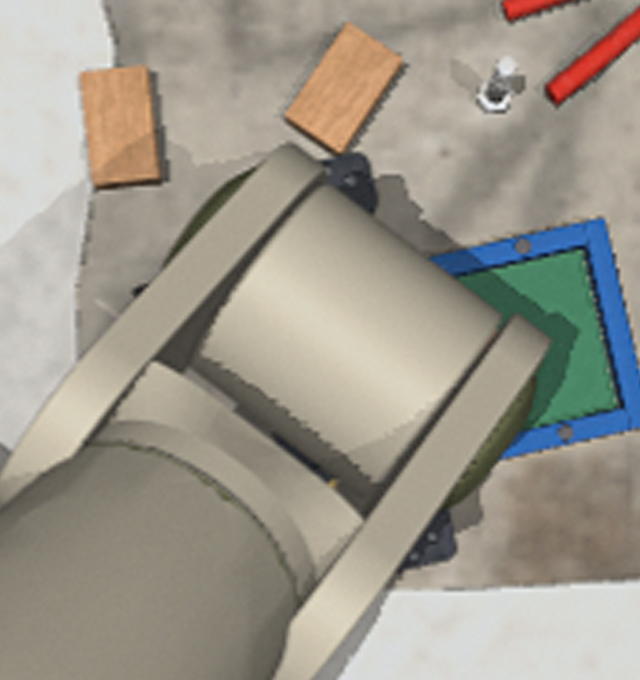

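View pics/s10.png

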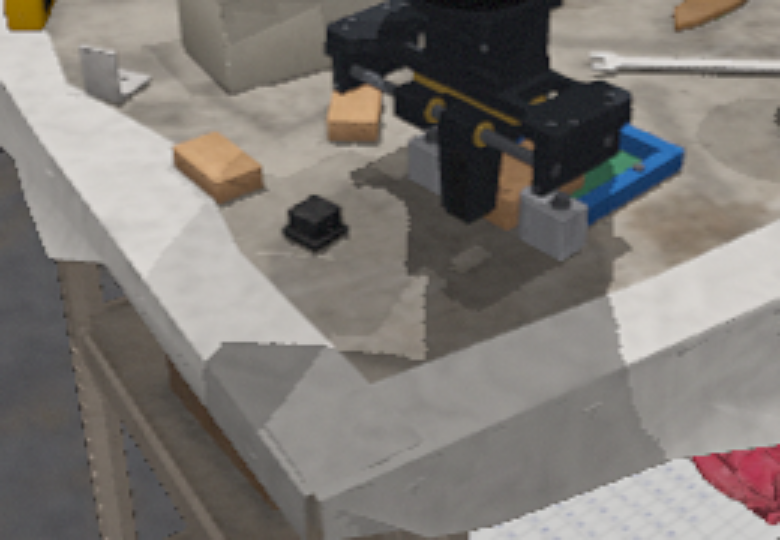

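Call:
send_rows:
  delta_rot:
    - [0,0,0]
    - [0,0,0]
    - [0,0,0]
    - [0,0,0]
    - [0,0,0]
  offset:
    - [-4,0,0]
    - [-4,0,0]
    - [-4,0,0]
    - [-4,0,0]
    - [-4,0,0]
  hand: [0,0,0,0,0]

```text
t: 14.8
position: [0.5508, -0.2885, 0.0227]
eef_rot: [-1.958, -2.457, -0.0]
force: [0.2, 0.4, -0.2]
gripper_width: 0.0003
```

Call:
send_rows:
  delta_rot:
    - [0,0,0]
    - [0,0,0]
    - [0,0,0]
    - [0,0,0]
    - [0,0,0]
  offset:
    - [-4,0,0]
    - [-4,0,0]
    - [-4,0,0]
    - [-4,0,0]
    - [-2,0,0]
  hand: [0,0,0,0,0]

```text
t: 15.42
position: [0.5548, -0.3061, 0.0227]
eef_rot: [1.958, 2.457, 0.0]
force: [-1.1, 0.2, 0.3]
gripper_width: 0.0003
```

Call:
send_rows:
  delta_rot:
    - [0,0,0]
    - [0,0,0]
    - [0,0,0]
    - [0,0,0]
    - [0,0,0]
  offset:
    - [0,0,0]
    - [6,0,0]
    - [20,0,0]
    - [35,0,0]
    - [0,0,0]
  hand: [0,0,0,0,0]

```text
t: 16.05
position: [0.5408, -0.2442, 0.0227]
eef_rot: [-1.954, -2.458, -0.0]
force: [-0.8, -0.6, 0.3]
gripper_width: 0.0004
```

```bash
python3 meas.py g11; python3 - <<'E'
from gf import *
cv2.imwrite('pics/s11.png',cv2.resize(vision.capture('scene')[150:330,170:430],None,fx=3,fy=3))
E
```

```text
t 16.05 [ 0.5408 -0.2442  0.0227] g [-0.0473 -0.0008] ang 180.2 [-0.8 -0.6  0.3] [-0.62  0.72  1.5   0.    0.92 -0.85]
blk [ 0.0699 -0.0007] [61.6 44.8] ang 0.18
blk [-0.0987  0.1501] [34.6 59.1] ang 83.72
blk [0.0141 0.1436] [59.1 35.4] ang 43.44
```

View pics/s11.png

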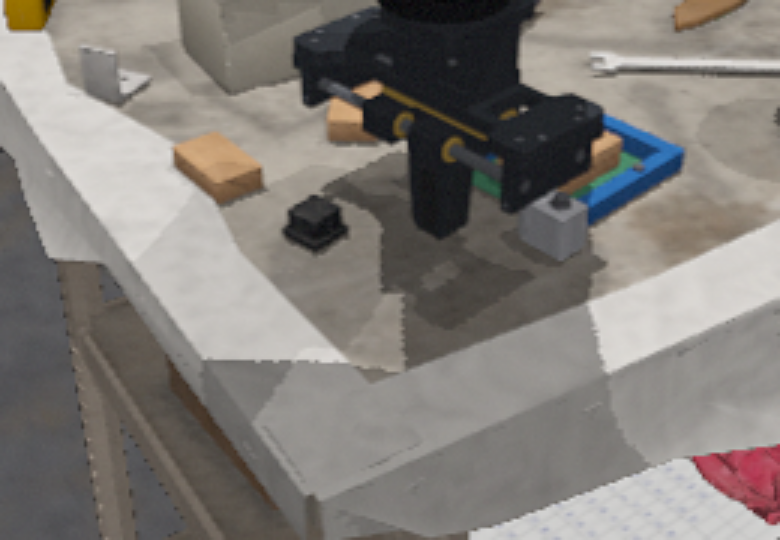

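Call:
send_rows:
  delta_rot:
    - [0,0,0]
    - [0,0,0]
    - [0,0,0]
    - [0,0,0]
    - [0,0,0]
  offset:
    - [0,0,-30]
    - [0,0,-50]
    - [0,0,-50]
    - [50,-20,0]
    - [50,-20,0]
  hand: [0,0,0,0,0]

```text
t: 16.77
position: [0.4793, -0.1579, 0.1532]
eef_rot: [1.959, 2.454, 0.0]
force: [0.8, 0.7, -0.3]
gripper_width: 0.0004
```

Call:
send_rows:
  delta_rot:
    - [0,0,0]
    - [0,0,0]
    - [0,0,0]
    - [0,0,0]
    - [0,0,0]
  offset:
    - [50,-20,0]
    - [50,-20,0]
    - [0,0,0]
    - [0,0,0]
    - [0,0,0]
  hand: [0,0,0,0,0]

```text
t: 17.4
position: [0.4192, -0.0704, 0.1528]
eef_rot: [1.959, 2.455, -0.0]
force: [-0.8, -0.4, 0.1]
gripper_width: 0.0003
```

```bash
python3 meas.py g12; python3 - <<'E'
from gf import *
cv2.imwrite('pics/s12.png',cv2.resize(vision.capture('scene')[150:330,170:430],None,fx=3,fy=3))
E
```

```text
t 17.4 [ 0.4192 -0.0704  0.1528] g [-0.2439 -0.0806] ang 180.0 [-0.8 -0.4  0.1] [-0.44  0.21  1.92 -0.    1.01 -0.67]
blk [ 0.0629 -0.0006] [75.5 44.8] ang -0.04
blk [-0.0987  0.1501] [34.6 59.1] ang 83.47
blk [0.0142 0.1436] [59.1 35.5] ang 43.44
```

View pics/s12.png

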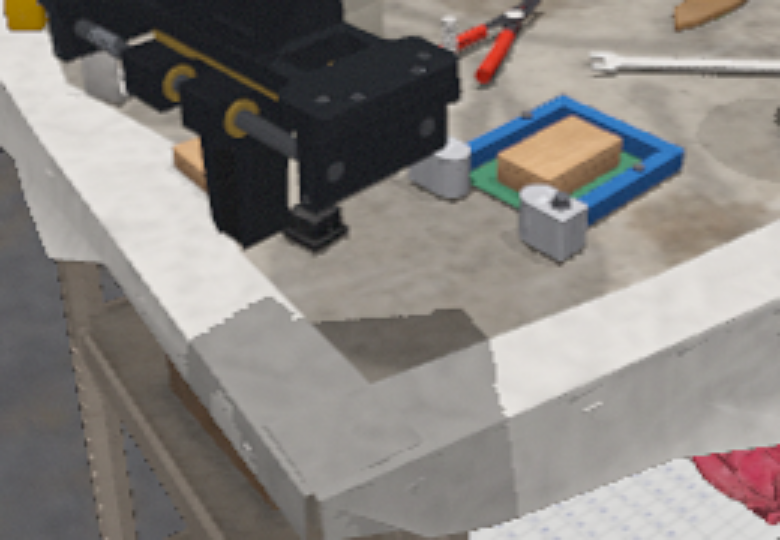

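View pics/g12.png

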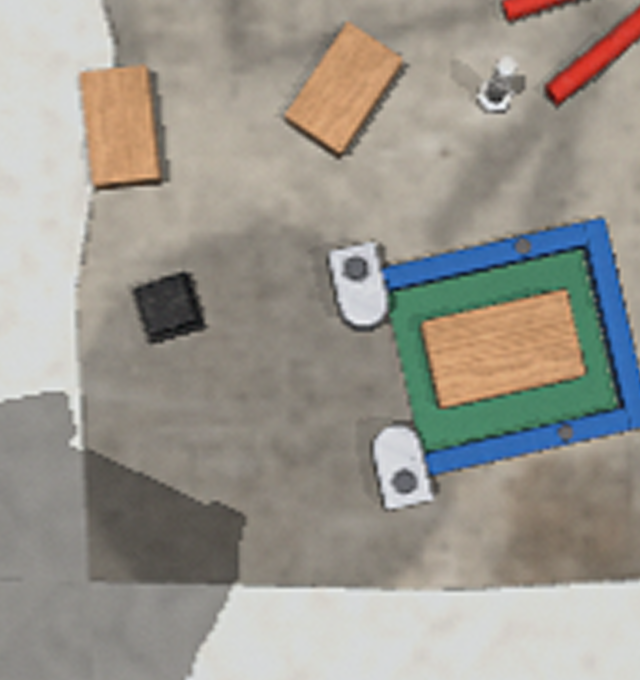

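The block lies flat in the green bay, wholly past the jaws. The cap, bolt and smaller blocks are unmoved.

```bash
python3 -c "from bench import sign_off; print(sign_off())"
```

```text
the job is handed in; nothing more can be done
None
```

The largest packing block is in the green bay, wholly past the jaws, and the job is handed in at about 17.5 s of the 58 s allowed.

- **How it was pushed:** I slid it sideways onto the gauge's centre line with two fingertips, which also straightened it. Then, with the fingers closed, I pushed it lengthwise through the gap. It stayed flat in every picture, and no force reading taken at the end of a move passed 2 N.
- **Last check on the block:** in the top picture its centre is at gauge x ≈ 63 mm (50 mm or more is needed, and the end bar would be met at 79 mm). It is within about 1 mm of the centre line and 0.1° of straight.
- **Other things on the bench:** the end cap and the two smaller blocks are where they were, and the bolt is still standing.
- **Robot:** it was clear of everything when I handed in.
- **Checks that disagreed:** the jaw outlines put the gauge's centre line about 0.6 mm off from the one I got from the green floor, so I steered for the jaw value. The fit of the block was unreliable while the arm hid part of it; I used a front-edge fit before the gap and checked again once the arm was clear.

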